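Prop open the drive case

ROBOT

A 6-joint arm with a two-finger parallel gripper is mounted at the origin on the work surface. World frame = base frame: x ahead of the robot, y to its left, z up, the work surface at z = 0. Lengths are in m, angles in rad, forces in N, time in s.
With the tool pointing down it reaches from about 0.25 to 0.775 m from the base axis. Payload 4 kg.
Tool frame: the origin (TCP) lies midway between the tips of the shut fingers; the grasp point (between the pads) lies 19 mm behind it; z points along the fingers, y is the line along which they close (so a half turn about z gives the same grasp; the last joint's range is limited). The gripper opens to 94 mm and grips with 3 to 60 N. Pads are 16 mm wide; open, the fingers measure 119 mm over their backs; the gripper's body (75 mm by 177 mm) begins 78 mm behind the grasp point.
Start: joints at [1.125, 0.087, 1.371, -0, 1.684, -0.103], TCP at [0.185, 0.518, 0.206] pointing down, gripper open.
Joint ranges: [-3.1, 3.1], [-0.76, 2.03], [0.27, 2.55], [-1.08, 4.22], [0.17, 2.65], [-2.57, 2.57]. Speed limits (rad/s): [2.79, 2.79, 3.14, 3.14, 3.14, 3.14].

INTERFACE

Orientations are given as a unit quaternion [w, x, y, z].
In Python, from cell import robot, get_image, camera_model gives the robot as it stands.
- The arm moves only by the tool apply_moves, never from a script. Its argument "series" is a list of rows, each a list of 7 numbers: the shift along the tool's x, y, z in m, then the turn, a rotation vector about the tool's x, y, z in rad, then the closure in counts, from 0 (fully open) to 255 (shut). In form: [[dx, dy, dz, rx, ry, rz, grip], ...]. A call has 1 to 10 rows; each row shifts and turns the commanded pose from where the row before left it, along the tool's axes as they then stand; what a row does not reach is not made up. A row lasts 1/10 s, in which the tool goes at most 50 mm and 8.59 degrees, less where a joint would pass 70% of its speed; a pose out of reach is approached as far as the arm can. A call with a gripper value outside its range is refused whole. The fingers move at their own pace and stop on an object; "force" is the grip in N (left out, the last holds). Time passes only in rows, so rows that do not move let the fingers close. It gives the time, the measured TCP pose, the force, the opening and the grip force at its end, in the units of the state.
- robot.state(): the state, without advancing time (a new reading comes with each control period).
- get_image(name): name is "scene" or "top" or "wrist"; returns the picture (400x640x3 uint8, red, green, blue); there is no depth.
- camera_model(name): a dict with "fx", "fy", "cx", "cy" (pixels), "cam_to_world" (4x4, takes a point from camera to world coordinates). Camera axes: x right, y down, z forward; pixel columns grow to the right and rows downward; lengths in m; the calibration is good to about 2 mm. A picture is of the moment at which its call begins: read the wrist's pose just before it. camera_model takes no time and is no camera call; for the wrist camera it gives the pose at the moment of the call.
- robot.sign_off(): hands the job in; it is judged then, once.
The state is a dict: "clock": time; "q": joint angles; "joint_velocities": joint speeds; "joint_efforts": joint torques, N m; "eef_pos": TCP position; "orientation": TCP orientation; "contact_force": force on the tool from outside, world axes, zero at the start; "moment": the same for the moment, N m; "finger_gap": opening from 0.0 (shut) to 1.0 (fully open); "gripper_force": force on a finger pad.
Only numpy, scipy, OpenCV 4.12 (cv2) and the standard library are available. Lean on these libraries where they do the work, as an engineer would, in place of code of your own. Each camera call takes 0.05 s, during which the arm holds its last target. There are 200 camera calls.

TASK

Open the pale metal case that holds the hard drives (the one with the folding metal stay on its right side) by the bow handle on the front of its lid, and let the lid stand. Then push the knuckle of the stay back past straight, until it locks against its stop, so that the lid is held up unaided. The lower black plastic case without a stay is not the one.

Things in the scene. Friction and masses are not known exactly. Their poses are not given: they have to be found in the camera images.
- case: Fixed aluminium case, 180 deep (x), 230 wide (y), 92 mm high, plus lid; holds hard drives. Origin: centre of its underside; +x = from front to hinge side, z up. Hinge line along y at x 90, z 100 mm. Handle: round bar 10 mm thick, 100 long, along y, centred at y 0, 230 mm from the hinge line (lid shut: x -140, z 100), 45 mm clear of lid and case. The black case, 48 mm high, is not used.
- lid (a joint): Lid angle, rad: 0 shut, grows as its front (with the handle) rises about the hinge line; upright 1.57. Lid about 0.45 kg, 14 mm thick. Hinge friction, 0.25 N m, lets it stand alone from 1.15 to 1.35; left below 0.6 it falls shut. The stay is straight at 1.36, which is the most it allows. The round handle can turn between fingers that keep pointing down.
- stay (a joint): Bend of the folding stay at its knuckle, rad: 0 folded (lid shut), 2.87 straight, 3.07 on its stop: locked past straight, lid at 1.35, kept so by its weight. Two steel bars, 72 and 107 mm, in the plane y -124 mm of the case, from a pivot on the case's side (x -20, z 86) up to the lid. Unlocked, the knuckle bows to the front (-x); push it back (+x), under 15 N; this lifts the lid the last bit.
- stud (a point): Middle of the round steel stud to push: 12 mm thick (17 at its outer end), 40 long, standing out along -y from the stay's knuckle on the case's right side, at y -148 mm in the case's frame. Low beside the case when shut; at x 19, z 147 mm of the case when locked. The open lid is 50 mm behind it, its handle only 20 mm, higher up: a gripper leaning to the front (-x) by some 25 degrees clears them.

How it is judged:
At the end, for the whole second after the job is handed in: The stay is pushed past straight to its stop (stay joint above 2.99, the stop being at 3.07), and the lid stands at rest above 1.25 rad, held by the stay alone (value of joint stay above 2.99 rad and value of joint lid above 1.25 rad and velocity of joint lid between -0.05 and 0.05 rad/s); the robot touches nothing.
It also fails if it takes over 48 s, if anything falls off the work surface, if the arm or the gripper's body presses on something with over 40 N, if the wrist force passes 120 N, or if a joint passes its speed limit or range.

## Working session

There is one attempt and no reset: what is moved stays moved. The work goes in short steps, Python scripts to look and compute and a tool call to move; the robot and the scene stay as the last step left them, time stands still between calls to the robot, and variables do not carry over. Pictures are saved under pics/ and viewed, at most 10 in all, crops included, and the job is handed in when it is done.

Besides the shell and the picture viewer there is one more tool, called after "Emit:" by a JSON object that holds its "method" and its "body". apply_moves: Moves the arm, as the interface text tells. Its arguments: {"type":"object","properties":{"series":{"type":"array"},"force":{"type":"number"}},"required":["series"]}

```bash
mkdir -p pics; ls; python3 - <<'E'
from cell import robot,get_image,camera_model
import cv2,numpy as np
for n in("scene","top"):
    cv2.imwrite(f"pics/{n}0.png",get_image(n)[:,:,::-1]); m=camera_model(n); print(n,m["fx"],m["cx"],m["cy"],np.round(m["cam_to_world"],3).tolist())
s=robot.state(); print(s)
E
```

```text
pics
scene 463.50918118892014 329.68228505157805 195.1118799646662 [[0.791, 0.307, -0.53, 1.12], [0.612, -0.423, 0.668, -0.673], [-0.019, -0.853, -0.522, 0.578], [0.0, 0.0, 0.0, 1.0]]
top 433.74372775546584 319.4273901781884 203.09563489867503 [[0.001, -0.988, 0.152, 0.519], [-1.0, 0.0, 0.006, -0.085], [-0.006, -0.152, -0.988, 0.882], [0.0, 0.0, 0.0, 1.0]]
{'clock': 0.1, 'q': array([ 1.12488171e+00,  8.78673316e-02,  1.37209421e+00, -1.15459974e-05,
        1.68362220e+00, -1.03088331e-01]), 'joint_velocities': array([-8.30721935e-05, -2.33688006e-03, -2.44119916e-03,  1.17743946e-03,
        5.47954857e-04, -4.99132040e-04]), 'joint_efforts': array([ 1.33193735e-03, -3.41253698e+01, -3.03301835e+01,  7.18353828e-02,
        3.03664268e-02, -1.00924437e-04]), 'eef_pos': array([0.18466683, 0.51753797, 0.20443328]), 'orientation': array([-2.64337362e-04,  1.70575502e-01,  9.85344106e-01, -9.59827358e-04]), 'contact_force': array([ 0.80473094, -0.36100665, -0.70577483]), 'moment': array([ 0.03860409, -0.00889788, -0.01254329]), 'gripper_force': 0.0, 'finger_gap': 1.0019801832925461}
```

View pics/scene0.png

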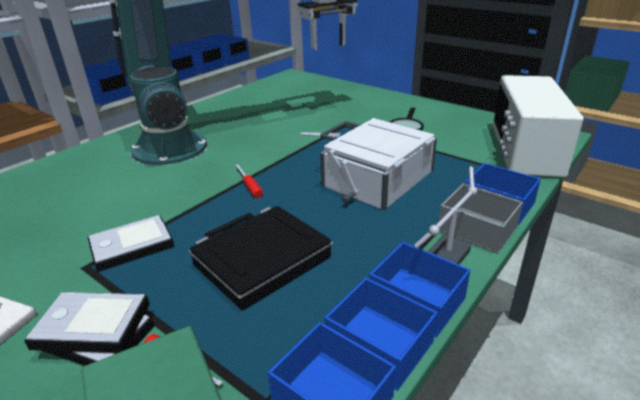

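View pics/top0.png

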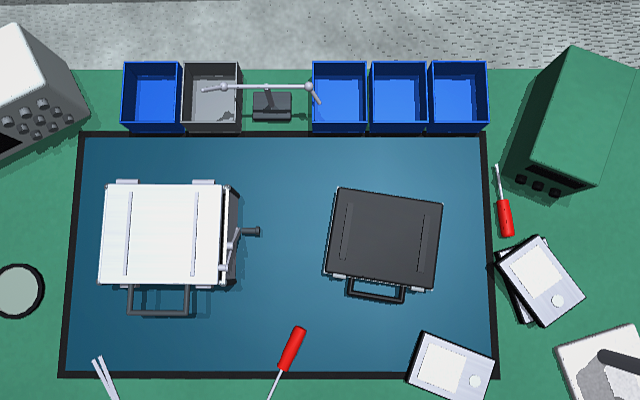

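The top view shows the aluminium case at pixels (98–240, 183–290), with its handle at (128–190, 315) toward the robot and the stud near (250, 232). I'll enlarge that area.

```bash
python3 - <<'E'
import cv2
im=cv2.imread("pics/top0.png")[165:330,85:275]; cv2.imwrite("pics/c1.png",cv2.resize(im,None,fx=4,fy=3.6,interpolation=cv2.INTER_CUBIC)[:600])
E
```

```text
(no output)
```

View pics/c1.png

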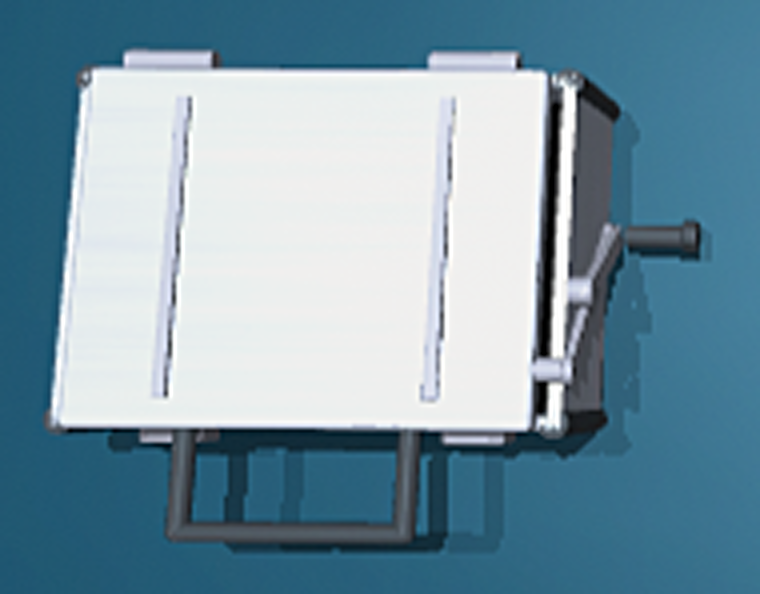

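```bash
cat > h.py <<'E'
from cell import robot,get_image,camera_model
import cv2,numpy as np
from scipy.spatial.transform import Rotation as R
def at_z(m,u,v,z):
    T=np.array(m["cam_to_world"]); d=T[:3,:3]@[(u-m["cx"])/m["fx"],(v-m["cy"])/m["fy"],1]
    return T[:3,3]+d*(z-T[2,3])/d[2]
def proj(m,p):
    T=np.array(m["cam_to_world"]); c=T[:3,:3].T@(np.array(p)-T[:3,3]); return m["fx"]*c[0]/c[2]+m["cx"],m["fy"]*c[1]/c[2]+m["cy"]
E
python3 - <<'E'
from h import *
m=camera_model("top")
for n,x,y,z in [("hc",290,532,.1),("hl",170,532,.1),("hr",411,532,.1),("lidBL",92,70,.107),("lidBR",548,72,.107),("lidFR",535,430,.107),("lidFL",50,428,.107),("stud knuckle",620,237,.07),("studend",698,239,.07)]:
    print(n,np.round(at_z(m,85+x/4,165+y/3.6,z),4))
E
```

```text
hc [0.4445 0.2053 0.1   ]
hl [0.4444 0.2582 0.1   ]
hr [0.4446 0.152  0.1   ]
lidBL [0.6732 0.3064 0.107 ]
lidBR [0.6721 0.098  0.107 ]
lidFR [0.4938 0.0975 0.107 ]
lidFL [0.4946 0.3116 0.107 ]
stud knuckle [0.5917 0.0698 0.07  ]
studend [0.5906 0.0331 0.07  ]
```

Emit:
{"method": "apply_moves", "body": {"series": [[0,0,0,0,0,0.1228,130],[0,0,0,0,0,0.1228,130],[0,0,0,0,0,0.1228,130],[0,0,0,0,0,0.1228,130],[0,0,0,0,0,0.1228,130],[0,0,0,0,0,0.1228,130],[0,0,0,0,0,0.1228,130],[0,0,0,0,0,0.1228,130],[0,0,0,0,0,0.1228,130],[0,0,0,0,0,0.1228,130]], "force": 30}}

```text
clock: 1.1
eef_pos: [0.1847, 0.5177, 0.2048]
orientation: [0.0, 0.709, 0.705, -0.001]
contact_force: [1.1, 0.2, 1.3]
finger_gap: 0.487
gripper_force: 0.0
```

Emit:
{"method": "apply_moves", "body": {"series": [[-0.0313,0.026,0,0,0,0,130],[-0.0313,0.026,0,0,0,0,130],[-0.0313,0.026,0,0,0,0,130],[-0.0313,0.026,0,0,0,0,130],[-0.0313,0.026,0,0,0,0,130],[-0.0313,0.026,0,0,0,0,130],[-0.0313,0.026,0,0,0,0,130],[-0.0313,0.026,0,0,0,0,130],[-0.0313,0.026,0,0,0,0,130],[-0.0313,0.026,0,0,0,0,130]]}}

```text
clock: 2.1
eef_pos: [0.4454, 0.2035, 0.205]
orientation: [-0.0, 0.707, 0.707, -0.0]
contact_force: [0.7, 0.6, 0.4]
finger_gap: 0.489
gripper_force: 0.0
```

```bash
python3 - <<'E'
from h import *
s=robot.state(); print(s["clock"],s["eef_pos"],R.from_quat(s["orientation"],scalar_first=True).as_matrix().round(3).tolist(),s["finger_gap"],s["q"].round(3))
m=camera_model("wrist"); im=get_image("wrist"); cv2.imwrite("pics/w1.png",im[:,:,::-1]); print(m)
for p in [(.4445,.205,.1),(.4445,.255,.1),(.4445,.155,.1)]: print(proj(m,p))
E
```

```text
2.1 [0.44542394 0.20348902 0.20503307] [[0.0, 1.0, -0.001], [1.0, -0.0, 0.0], [0.0, -0.001, -1.0]] 0.488539738892012 [ 0.313 -0.047  1.508  0.     1.681  0.313]
{'fx': 358.88005392053697, 'fy': 358.88005392053697, 'cx': 323.50975445942044, 'cy': 198.2012974386477, 'cam_to_world': array([[ 9.99999600e-01, -2.30846069e-04, -8.63784433e-04,
         4.46273613e-01],
       [-4.48473515e-04, -9.65277614e-01, -2.61225815e-01,
         2.78885916e-01],
       [-7.73488824e-04,  2.61226098e-01, -9.65277332e-01,
         3.84661818e-01],
       [ 0.00000000e+00,  0.00000000e+00,  0.00000000e+00,
         1.00000000e+00]])}
(np.float64(321.6544669356854), np.float64(194.49111390672206))
(np.float64(321.5395996547181), np.float64(132.68241297751368))
(np.float64(321.75956467540186), np.float64(251.04294231049752))
```

View pics/w1.png

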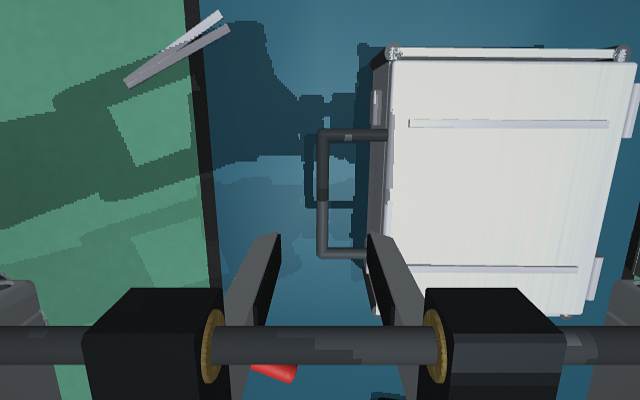

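The bar lies at column 322, rows 132–254, as predicted to within about 1 mm. I'll descend and grip.

Emit:
{"method": "apply_moves", "body": {"series": [[0,-0.001,0.02,0,0,0,130],[0,0,0.02,0,0,0,130],[0,0,0.02,0,0,0,130],[0,0,0.02,0,0,0,130],[0,0,0.02,0,0,0,130],[0,0,0.014,0,0,0,130],[0,0,0.01,0,0,0,130],[0,0,0,0,0,0,130]]}}

```text
clock: 2.95
eef_pos: [0.4428, 0.2048, 0.0799]
orientation: [-0.001, 0.707, 0.707, -0.001]
contact_force: [0.7, 0.1, -0.0]
finger_gap: 0.49
gripper_force: 0.0
```

Emit:
{"method": "apply_moves", "body": {"series": [[0,0,0,0,0,0,255],[0,0,0,0,0,0,255],[0,0,0,0,0,0,255],[0,0,0,0,0,0,255],[0,0,0,0,0,0,255],[0,0,0,0,0,0,255]], "force": 25}}

```text
clock: 3.55
eef_pos: [0.4442, 0.2051, 0.0819]
orientation: [0.0, 0.707, 0.707, 0.0]
contact_force: [-0.0, 0.3, 1.2]
finger_gap: 0.096
gripper_force: 25.0
```

```bash
python3 - <<'E'
import numpy as np
t=np.linspace(0,1.26,21); p=.23*np.c_[-np.cos(t),np.sin(t)]
print(np.diff(p,axis=0).round(4).tolist())
E
```

```text
[[0.0005, 0.0145], [0.0014, 0.0144], [0.0023, 0.0143], [0.0032, 0.0141], [0.0041, 0.0139], [0.0049, 0.0136], [0.0058, 0.0133], [0.0066, 0.0129], [0.0074, 0.0125], [0.0082, 0.012], [0.0089, 0.0114], [0.0096, 0.0108], [0.0103, 0.0102], [0.0109, 0.0096], [0.0115, 0.0089], [0.012, 0.0081], [0.0125, 0.0073], [0.0129, 0.0065], [0.0133, 0.0057], [0.0136, 0.0049]]
```

Emit:
{"method": "apply_moves", "body": {"series": [[0,0.0005,-0.0145,0,0,0,255],[0,0.0014,-0.0144,0,0,0,255],[0,0.0023,-0.0143,0,0,0,255],[0,0.0032,-0.0141,0,0,0,255],[0,0.0041,-0.0139,0,0,0,255],[0,0.0049,-0.0136,0,0,0,255],[0,0.0058,-0.0133,0,0,0,255],[0,0.0066,-0.0129,0,0,0,255],[0,0.0074,-0.0125,0,0,0,255],[0,0.0082,-0.012,0,0,0,255]]}}

```text
clock: 4.55
eef_pos: [0.4866, 0.2047, 0.2176]
orientation: [-0.002, 0.707, 0.707, -0.002]
contact_force: [-3.1, -0.1, -3.6]
finger_gap: 0.096
gripper_force: 25.0
```

Emit:
{"method": "apply_moves", "body": {"series": [[0,0.0089,-0.0114,0,0,0,255],[0,0.0096,-0.0108,0,0,0,255],[0,0.0103,-0.0102,0,0,0,255],[0,0.0109,-0.0096,0,0,0,255],[0,0.0115,-0.0089,0,0,0,255],[0,0.012,-0.0081,0,0,0,255],[0,0.0125,-0.0073,0,0,0,255],[0,0.0129,-0.0065,0,0,0,255],[0,0.0133,-0.0057,0,0,0,255],[0,0.0136,-0.0049,0,0,0,255]]}}

```text
clock: 5.55
eef_pos: [0.6021, 0.2038, 0.3046]
orientation: [0.0, 0.707, 0.707, -0.001]
contact_force: [-5.4, -2.1, 5.0]
finger_gap: 0.1
gripper_force: 25.0
```

Emit:
{"method": "apply_moves", "body": {"series": [[0,0,0,0,0,0,255],[0,0,0,0,0,0,255],[0,0,0,0,0,0,255]]}}

```text
clock: 5.85
eef_pos: [0.6038, 0.2038, 0.3048]
orientation: [0.002, 0.708, 0.707, 0.001]
contact_force: [-1.4, -2.7, 6.0]
finger_gap: 0.095
gripper_force: 25.0
```

```bash
python3 - <<'E'
from h import *
s=robot.state(); print(s["clock"],s["eef_pos"],s["q"].round(3)); g=s["eef_pos"]+[0,0,.019]; print(np.arctan2(g[2]-.1,.6745-g[0]),np.hypot(g[2]-.1,.6745-g[0]))
a=get_image("scene")[60:260,250:500,::-1]; cv2.imwrite("pics/s2.png",cv2.resize(a,None,fx=3,fy=3)[:600])
E
```

```text
5.85 [0.6037524  0.2038344  0.30479212] [ 0.238  0.291  0.938 -0.002  1.909  0.238]
1.2646070213247576 0.2347086234391192
```

View pics/s2.png

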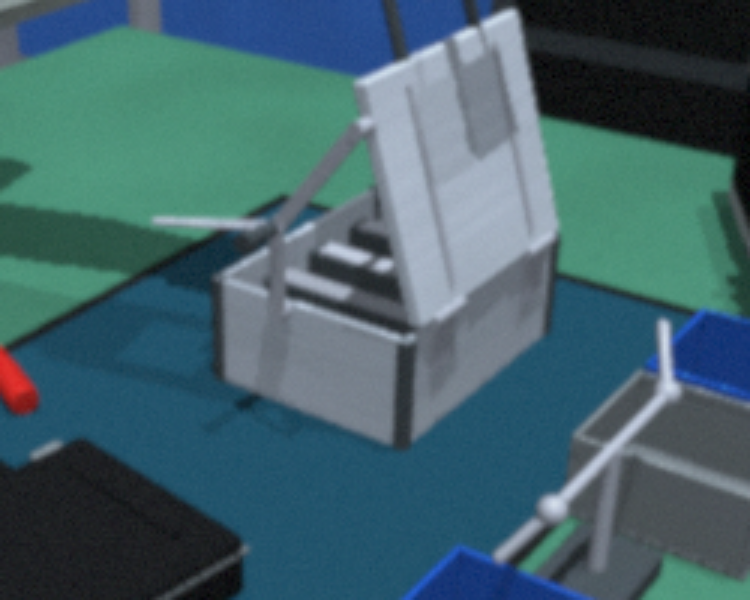

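The lid stands at about 1.26 and the stay's knuckle bows to the front (crop pixel ~(270,235)). I'll release, rise clear and compute the knuckle's path.

Emit:
{"method": "apply_moves", "body": {"series": [[0,0,0,0,0,0,150],[0,0,0,0,0,0,150],[0,0,0,0,0,0,150],[0,0,0,0,0,0,150],[0,0,-0.02,0,0,0,150],[0,0,-0.03,0,0,0,150],[0,0,-0.03,0,0,0,150]]}}

```text
clock: 6.6
eef_pos: [0.6033, 0.205, 0.3804]
orientation: [-0.001, 0.707, 0.707, -0.001]
contact_force: [0.4, -0.2, 0.5]
finger_gap: 0.414
gripper_force: 0.0
```

```bash
cat > stay.py <<'E'
import numpy as np
from scipy.optimize import fsolve
P=np.array([-20,86.]);H=np.array([90,100.]);KL=np.array([19,147.]);L1,L2=np.hypot(*(KL-P)),107.
def Q(a,t): r,p=a; return H+r*np.array([-np.cos(t+p),np.sin(t+p)])
a=fsolve(lambda a:[np.hypot(*(Q(a,1.36)-P))-L1-L2,np.hypot(*(Q(a,1.35)-KL))-L2],[140,0.0])
def K(t):
    q=Q(a,t);v=q-P;d=np.hypot(*v);v/=d;x=(d*d+L1**2-L2**2)/2/d;h=np.sqrt(max(L1**2-x*x,0));return P+x*v+h*np.array([-v[1],v[0]])
E
python3 - <<'E'
from stay import *
from h import *
print(a,Q(a,0),Q(a,1.36))
W=np.array([.5845,.205,0])
for t in (1.2,1.24,1.26,1.28,1.3,1.34,1.36): k=K(t); print(t,k.round(1),k[0]/1e3+.5845)
print(robot.state()["eef_pos"])
for n in("top","scene"):
    m=camera_model(n); im=get_image(n)[:,:,::-1]
    for t in (1.2,1.26,1.3):
        k=K(t)/1e3; print(n,t,proj(m,[.5845+k[0],.037,k[1]]),proj(m,[.5845+k[0],.077,k[1]]))
    u,v=map(int,proj(m,[.5845+K(1.26)[0]/1e3,.057,K(1.26)[1]/1e3])); c=im[max(v-50,0):v+50,u-65:u+65]; print(u-65,v-50)
    cv2.imwrite(f"pics/{n}3.png",cv2.resize(c,None,fx=3,fy=3,interpolation=cv2.INTER_CUBIC))
a_,b_=cv2.imread("pics/top3.png"),cv2.imread("pics/scene3.png"); cv2.imwrite("pics/both3.png",np.hstack([a_,b_]))
E
```

```text
[ 1.50797097e+02 -1.14328401e-03] [-60.79699868  99.82759613] [ 58.27884953 247.42297361]
1.2 [-32.2 157.4] 0.5523137538670739
1.24 [-25.  158.2] 0.5595071177332894
1.26 [-21.1 158.4] 0.5633929857978824
1.28 [-17.  158.3] 0.5675424236701981
1.3 [-12.4 158. ] 0.5720558169462446
1.34 [ -1.2 155.9] 0.5832920367771486
1.36 [ 11.6 151.1] 0.5960912268007401
[0.60330813 0.20503948 0.38038048]
top 1.2 (np.float64(249.15586552709527), np.float64(249.76260857572433)) (np.float64(225.16034094402244), np.float64(249.75318836767843))
top 1.26 (np.float64(249.222059098841), np.float64(243.05362332464887)) (np.float64(225.2488877239627), np.float64(243.04655528881366))
top 1.3 (np.float64(249.3918952113318), np.float64(237.86860409841162)) (np.float64(225.474942562596), np.float64(237.8633594836407))
172 193
scene 1.2 (np.float64(326.5082205386963), np.float64(141.17796039477204)) (np.float64(337.69965579429504), np.float64(134.91249651839638))
scene 1.26 (np.float64(330.5878514602582), np.float64(142.0148584950643)) (np.float64(341.74242077334196), np.float64(135.68782306548496))
scene 1.3 (np.float64(333.82258137161955), np.float64(143.18704617697824)) (np.float64(344.93998126992784), np.float64(136.80153921341451))
271 88
```

View pics/both3.png

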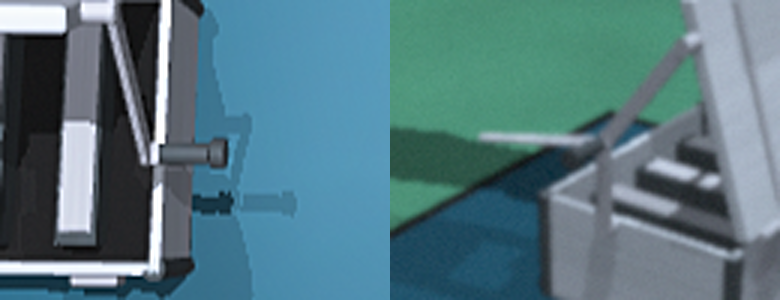

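The stud spans top pixels (225–248, 244), which matches the kinematic prediction for lid 1.26. So the lid stands and the knuckle is at about (0.563, 0.057, 0.158). Next I'll back off to the front, turn the gripper across and lean it.

Emit:
{"method": "apply_moves", "body": {"series": [[-0.025,-0.02,0,0,0,0,255],[-0.025,-0.02,0,0,0,0,255],[-0.025,-0.02,0,0,0,0,255],[-0.025,-0.02,0,0,0,0,255],[-0.025,-0.02,0,0,0,0,255],[-0.023,-0.02,0,0,0,0,255]], "force": 30}}

```text
clock: 7.3
eef_pos: [0.4825, 0.0561, 0.3787]
orientation: [-0.001, 0.707, 0.707, -0.001]
contact_force: [-0.6, 0.9, 0.2]
finger_gap: 0.003
gripper_force: 0.0
```

Emit:
{"method": "apply_moves", "body": {"series": [[0,0,0,0,0,-0.1428,255],[0,0,0,0,0,-0.1428,255],[0,0,0,0,0,-0.1428,255],[0,0,0,0,0,-0.1428,255],[0,0,0,0,0,-0.1428,255],[0,0,0,0,0,-0.1428,255],[0,0,0,0,0,-0.1428,255],[0,0,0,0,0,-0.1428,255],[0,0,0,0,0,-0.1428,255],[0,0,0,0,0,-0.1428,255]]}}

```text
clock: 8.3
eef_pos: [0.4834, 0.0571, 0.3787]
orientation: [-0.001, 0.068, 0.998, -0.0]
contact_force: [-0.6, 0.2, 0.0]
finger_gap: 0.01
gripper_force: 0.0
```

Emit:
{"method": "apply_moves", "body": {"series": [[0,0,0,0,0,-0.1428,255],[0,0,0,0,-0.1163,0,255],[0,0,0,0,-0.1163,0,255],[0,0,0,0,-0.1163,0,255],[0,0,0,0,0,0,255],[0,0,0,0,0,0,255]]}}

```text
clock: 8.9
eef_pos: [0.483, 0.0571, 0.3796]
orientation: [0.173, -0.0, 0.985, 0.0]
contact_force: [-0.3, 0.3, 0.9]
finger_gap: 0.004
gripper_force: 0.0
```

```bash
python3 - <<'E'
from h import *
s=robot.state(); M=R.from_quat(s["orientation"],scalar_first=True).as_matrix(); p=s["eef_pos"]; print(s["clock"],p,M.round(3).tolist(),s["q"].round(2),s["finger_gap"])
z,n=M[:,2],-M[:,0]
def tcp(k): return np.array([k[0],.057,k[1]])+.017*z   # stud 17 mm behind tip, centred
prev=p
for name,k in [("above-front",(.5634-.05,.158)),("near",(.5634-.018,.158)),]:
    t=tcp(k); print(name,t.round(4),(M.T@(t-prev)).round(4)); prev=t
# arc of the knuckle, from near, offset along n kept
import stay
P=stay.P/1e3+[.5845,0]; k0=np.array([.5634,.158])-P; k1=np.array([.6035,.147])-P
a0,a1=np.arctan2(k0[1],k0[0]),np.arctan2(k1[1],k1[0]); r=.0724
q=[P+r*np.array([np.cos(a),np.sin(a)]) for a in np.linspace(a0,a1,11)]
print([(M.T@np.array([b[0]-c[0],0,b[1]-c[1]])).round(4).tolist() for c,b in zip(q,q[1:])])
E
```

```text
8.9 [0.4830477  0.05706783 0.3796483 ] [[-0.94, -0.0, 0.34], [-0.0, 1.0, 0.0], [-0.34, 0.0, -0.94]] [ 0.   -0.29  1.41 -0.    1.67 -1.57] 0.003983808329921702
above-front [0.5192 0.057  0.142 ] [ 4.680e-02 -1.000e-04  2.358e-01]
near [0.5512 0.057  0.142 ] [-0.0301 -0.      0.0109]
[[-0.004, -0.0, 0.0015], [-0.0039, -0.0, 0.0017], [-0.0038, -0.0, 0.0019], [-0.0036, -0.0, 0.0022], [-0.0035, -0.0, 0.0024], [-0.0034, -0.0, 0.0026], [-0.0032, -0.0, 0.0028], [-0.003, -0.0, 0.0029], [-0.0029, -0.0, 0.0031], [-0.0027, -0.0, 0.0033]]
```

Emit:
{"method": "apply_moves", "body": {"series": [[0.0058,0,0.0295,0,0,0,255],[0.0058,0,0.0295,0,0,0,255],[0.0058,0,0.0295,0,0,0,255],[0.0058,0,0.0295,0,0,0,255],[0.0058,0,0.0295,0,0,0,255],[0.0058,0,0.0295,0,0,0,255],[0.0058,0,0.0295,0,0,0,255],[0.0058,0,0.0295,0,0,0,255]]}}

```text
clock: 9.7
eef_pos: [0.5221, 0.0569, 0.141]
orientation: [0.172, 0.0, 0.985, 0.0]
contact_force: [0.1, 0.3, 0.2]
finger_gap: 0.009
gripper_force: 0.0
```

Emit:
{"method": "apply_moves", "body": {"series": [[-0.01,0,0.0036,0,0,0,255],[-0.01,0,0.0036,0,0,0,255],[-0.006,0,0.0022,0,0,0,255],[-0.004,0,0.0014,0,0,0,255],[0,0,0,0,0,0,255]]}}

```text
clock: 10.2
eef_pos: [0.5543, 0.057, 0.1446]
orientation: [0.175, 0.0, 0.985, 0.0]
contact_force: [-0.1, 0.6, 1.1]
finger_gap: 0.006
gripper_force: 0.0
```

```bash
python3 - <<'E'
from h import *
m=camera_model("top"); a=get_image("top")[150:280,90:290,::-1]; b=get_image("scene")[50:180,270:470,::-1]
cv2.imwrite("pics/b4.png",np.hstack([cv2.resize(i,None,fx=2,fy=2,interpolation=cv2.INTER_CUBIC) for i in(a,b)])); print(robot.state()["eef_pos"])
E
```

```text
[0.55345489 0.0570409  0.14404101]
```

View pics/b4.png

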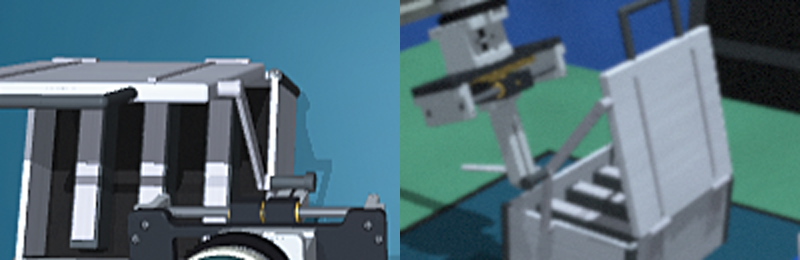

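The fingertips sit right in front of the stud, at (525,185) in the right half of the picture, and nothing else is close. I'll push along the knuckle's arc.

Emit:
{"method": "apply_moves", "body": {"series": [[-0.004,0,0.0015,0,0,0,255],[-0.0039,0,0.0017,0,0,0,255],[-0.0038,0,0.0019,0,0,0,255],[-0.0036,0,0.0022,0,0,0,255],[-0.0035,0,0.0024,0,0,0,255]]}}

```text
clock: 10.8
eef_pos: [0.5741, 0.057, 0.1401]
orientation: [0.174, -0.0, 0.985, 0.0]
contact_force: [-0.9, -0.2, -0.5]
finger_gap: 0.006
gripper_force: 0.4
```

Emit:
{"method": "apply_moves", "body": {"series": [[-0.0034,0,0.0026,0,0,0,255],[-0.0032,0,0.0028,0,0,0,255],[-0.003,0,0.0029,0,0,0,255],[-0.0029,0,0.0031,0,0,0,255]]}}

```text
clock: 11.2
eef_pos: [0.5898, 0.057, 0.1336]
orientation: [0.174, 0.0, 0.985, 0.0]
contact_force: [0.0, 0.5, 0.3]
finger_gap: 0.007
gripper_force: 0.2
```

Emit:
{"method": "apply_moves", "body": {"series": [[-0.0015,0,0.0016,0,0,0,255],[-0.0015,0,0.0016,0,0,0,255],[0,0,0,0,0,0,255]]}}

```text
clock: 11.5
eef_pos: [0.5914, 0.057, 0.1302]
orientation: [0.171, -0.0, 0.985, 0.0]
contact_force: [-5.9, 0.0, 0.9]
finger_gap: 0.008
gripper_force: 2.4
```

Emit:
{"method": "apply_moves", "body": {"series": [[-0.0015,0,0.0014,0,0,0,255],[-0.0015,0,0.0014,0,0,0,255],[0,0,0,0,0,0,255]]}}

```text
clock: 11.8
eef_pos: [0.5925, 0.0571, 0.1275]
orientation: [0.168, -0.0, 0.986, -0.0]
contact_force: [-12.7, -0.8, 3.5]
finger_gap: 0.009
gripper_force: 5.6
```

Emit:
{"method": "apply_moves", "body": {"series": [[-0.0015,0,0.0014,0,0,0,255],[0,0,0,0,0,0,255]]}}

```text
clock: 12.0
eef_pos: [0.5931, 0.0571, 0.126]
orientation: [0.166, -0.0, 0.986, -0.0]
contact_force: [-16.7, -0.9, 5.9]
finger_gap: 0.007
gripper_force: 7.2
```

```bash
python3 - <<'E'
from h import *
from stay import *
a=get_image("top")[150:280,150:350,::-1]; b=get_image("scene")[50:180,270:470,::-1]
cv2.imwrite("pics/b5.png",np.hstack([cv2.resize(i,None,fx=4,fy=4,interpolation=cv2.INTER_CUBIC)[100:500,150:550] for i in(a,b)]))
m=camera_model("scene")
for k in (KL,K(1.36),K(1.34)):
    for y in(.037,.081): print(4*(np.array(proj(m,[.5845+k[0]/1e3,y,k[1]/1e3]))-[270,50])-[150-400,100])
q=Q(a_:=__import__("stay").a,1.35);print("Q",4*(np.array(proj(m,[.5845+q[0]/1e3,.081,q[1]/1e3]))-[270,50])-[150-400,100]);print("P",4*(np.array(proj(m,[.5645,.081,.086]))-[270,50])-[150-400,100])
E
```

```text
[553.25063926 306.7061063 ]
[601.16164758 277.38279906]
[541.84281524 295.96729845]
[590.00406697 267.00987483]
[522.27351904 281.6206657 ]
[570.80087753 253.20471135]
Q [665.76889893 114.60924633]
P [543.36499733 357.85008056]
```

View pics/b5.png

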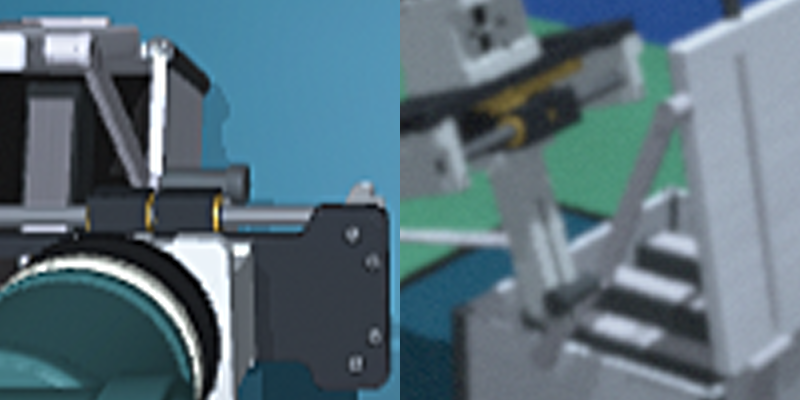

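The top view shows the stud at rows ~170–197, centre 183. I'll compare that with the predictions for straight and locked.

```bash
python3 - <<'E'
from h import *
from stay import *
m=camera_model("top")
for k in (KL,K(1.36),K(1.34)):
    print([(4*(np.array(proj(m,[.5845+k[0]/1e3,y,k[1]/1e3]))-[150,150])-[150,100]).round(1) for y in(.037,.077)])
s=robot.state();print(s["contact_force"],s["clock"])
a=get_image("scene")[100:150,290:360,::-1]; cv2.imwrite("pics/b6.png",cv2.resize(a,None,fx=10,fy=10,interpolation=cv2.INTER_CUBIC))
m=camera_model("scene")
for k in (KL,K(1.36)): print([(10*(np.array(proj(m,[.5845+k[0]/1e3,y,k[1]/1e3]))-[290,100])).round() for y in(.037,.081)])
E
```

```text
[array([253.7, 179.6]), array([160.1, 179.6])]
[array([251.7, 195.9]), array([157.4, 195.9])]
[array([249.1, 225.1]), array([153.9, 225. ])]
[-16.40586775  -0.75735514   5.38846077] 12.1
[array([558., 517.]), array([678., 443.])]
[array([530., 490.]), array([650., 418.])]
```

View pics/b6.png

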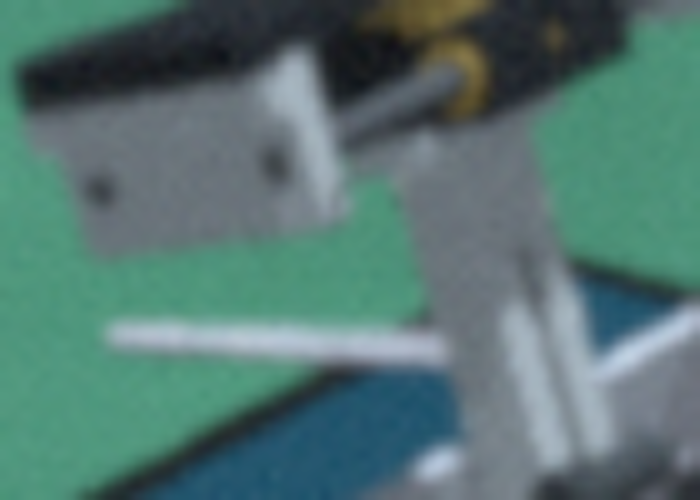

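Row 183 is close to the locked prediction (180) and well past straight (196), and the steep rise in force fits the stop. I'll back off and check.

Emit:
{"method": "apply_moves", "body": {"series": [[0.005,0,-0.003,0,0,0,255],[0.01,0,-0.004,0,0,0,255],[0.02,0,0,0,0,0,255],[0.02,0,-0.01,0,0,0,255],[0.02,0,-0.03,0,0,0,255],[0.02,0,-0.04,0,0,0,255],[0.02,0,-0.04,0,0,0,255],[0.02,0,-0.03,0,0,0,255],[0,0,0,0,0,0,255],[0,0,0,0,0,0,255]]}}

```text
clock: 13.15
eef_pos: [0.4188, 0.057, 0.2319]
orientation: [0.176, -0.0, 0.984, 0.0]
contact_force: [0.5, 0.0, -0.7]
finger_gap: 0.004
gripper_force: 0.0
```

```bash
python3 - <<'E'
from h import *
from stay import *
L=[]
for n in("top","scene"):
    m=camera_model(n); im=get_image(n)[:,:,::-1]; c=np.array(proj(m,[.6035,.06,.147])).astype(int)-[32,35]; 
    i=cv2.resize(im[c[1]:c[1]+70,c[0]:c[0]+65],None,fx=6,fy=6,interpolation=cv2.INTER_CUBIC); L.append(i)
    for k in (KL,K(1.36)): print(n,[(6*(np.array(proj(m,[.5845+k[0]/1e3,y,k[1]/1e3]))-c)).round() for y in(.037,.077)])
cv2.imwrite("pics/b7.png",np.hstack(L)); s=robot.state(); print(s["eef_pos"],s["contact_force"],s["clock"])
E
```

```text
top [array([276., 215.]), array([135., 215.])]
top [array([273., 240.]), array([131., 240.])]
scene [array([155., 238.]), array([220., 198.])]
scene [array([138., 222.]), array([204., 182.])]
[0.41848736 0.05695161 0.22940477] [ 0.36806202  0.30835707 -1.29710625] 13.25
```

View pics/b7.png

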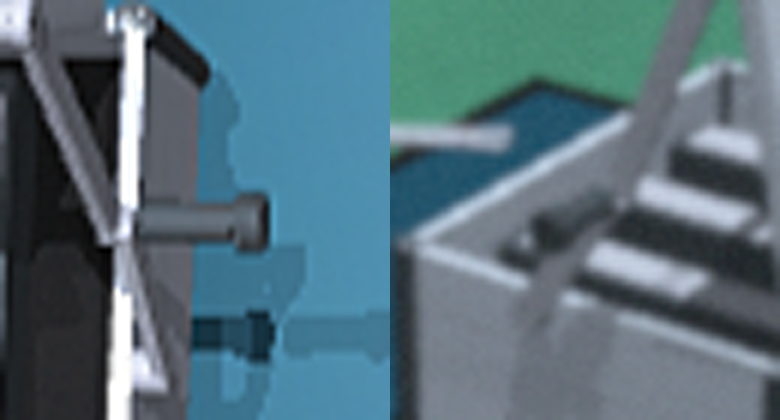

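The stud is at row 221 in the top view. The locked prediction is 215, plus the roughly 1 px (6 enlarged) offset seen earlier; straight would be 240. It stays there with the arm away, so the stay is locked, and I'll hand in.

```bash
python3 -c "
from cell import robot
print(robot.sign_off())"
```

```text
the job is handed in; nothing more can be done
None
```

The aluminium case is open and its stay is pushed past straight to where the stop should be, judged from the camera images; the lid is standing with the arm clear, and the job was handed in at about 13 s (no verdict was returned).

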